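# Seat the filter cell in the detector head

## Task

Use the thin blade tool to lever up the detector head's hinged cover, swing the cover right over until it lies fully open, and lay the blade back on the bench. Then turn the knurled filter cell inside until its hidden keyways drop over the pins, and push it fully home against the spring. Finish while still holding it down there with the gripper, so the shutter stays open for the reading; leave the other things on the bench where they are.

Things in the scene. Friction and masses are not known exactly. Their poses are not given: they have to be found in the camera images.
- housing: Detector head, fixed: white open-topped metal box, 160 x 160 mm outside, 85 mm high, walls 6 mm, inner floor 20 mm above the bench, under a grey hinged cover. Origin: centre of its underside, on the bench; z up. Its +y side has the pry slot; the cover's hinge line runs along x at y = -80 mm, 85 mm up. The spigot with the filter cell stands upright at x = y = 0.
- slot (a point): Middle of the pry slot's mouth (y = 94 mm, 81.5 mm above the bench); axes of the detector head, the slot is entered towards -y. It lies between the cover's lip (underside 85 mm up) and a ledge (top 78 mm up), both sticking out 14 mm: 7 mm high, 14 mm deep, 160 mm long along x.
- spigot_top (a point): Top of the fixed upright spigot inside (58 mm above the bench, 28 mm thick), axes of the detector head. Three radial steel pins, 4 mm thick, 120 degrees apart, stick out of it with their tops 48 mm above the bench; which way they point is unknown. The spring plate lies round it below the pins.
- cover (a joint): Angle of the grey metal cover plate (160 x 174 x 6 mm, 0.18 kg), rad: 0 shut, 2.8 fully open, lying over beyond the hinge. The hinge is free and lightly damped: the cover falls shut before about 1.6 rad and falls open by itself beyond that.
- cover_lip (a point): Middle of the lower outer edge of the cover's lip (174 mm from the hinge line); moves with the cover. Axes of the cover: y from the hinge towards the lip, x along the hinge.
- collar: Filter cell, loose, 0.1 to 0.16 kg, in the detector head: knurled collar 50 mm across, 30 mm high, amber glass on top. Origin: centre of its underside; z up. Bore 31 mm; three keyways 7.5 mm wide, 120 degrees apart, hidden inside. It starts on top of the three pins (underside 48 mm above the bench); a turn of under 100 degrees either way brings keyways over the pins, with about 5 degrees of play either way.
- collar_top (a point): Centre of the filter cell's top, 30 mm above its underside. 78 mm above the bench while it sits on the pins; over the pins it falls or is pushed 6 mm onto the spring plate (72 mm), then goes 9 mm more against the spring to a rigid shoulder (63 mm, fully home). Let go, the spring lifts it again.
- plunger (a joint): Travel of the spring plate under the filter cell, m: 0 up (top 42 mm above the bench), 0.009 when the filter cell is fully home, positive downwards. The spring pushes up with about 3 N at 0 and 7.5 N at 0.009.
- blade: Thin blade tool, loose, 0.07 to 0.12 kg, lying on the bench: wooden handle 110 mm long, 16 mm wide, 18 mm high, with a flat steel blade 20 mm wide and 2.5 mm thick in front of it, level, its middle plane 9 mm above the handle's underside. Origin: centre of the handle's underside; x towards the blade, z up. The blade's tip is at x = 145 mm.
- blade_tip (a point): Middle of the blade's end edge; axes as the blade tool's.
- screwdriver: Bystander, leave alone: an ordinary screwdriver lying beyond the blade tool.
- spare_ring: Bystander, leave alone: plain metal ring, 52 mm wide, 14 mm high.
- eyepiece: Bystander, leave alone: small black eyepiece, 34 mm wide, 42 mm high.
- glass_block: Bystander, leave alone: clear glass block 60 x 35 x 18 mm.
- jar: Bystander, leave alone: small closed jar, 48 mm wide, 70 mm high.
- brass_weight: Bystander, leave alone: brass weight, 36 mm wide, 30 mm high.
Things that resemble listed ones, but are neither listed nor needed, are in the scene too. Leave any blue look-alike of the housing alone. Of the things shaped like the blade, the wooden one is meant.

How it is judged:
By the outcome, as a careful person would: the job done as asked, in the order asked, and still so for the second after the job is handed in, while the arm keeps its last pose, push and grip.
It also fails if it takes over 67 s, if anything falls off the work surface, if the arm or the gripper's body presses on something with over 40 N, if the wrist force passes 120 N, or if a joint passes its speed limit or range.

## Robot

A 6-joint arm with a two-finger parallel gripper is mounted at the origin on the work surface. World frame = base frame: x ahead of the robot, y to its left, z up, the work surface at z = 0. Lengths are in m, angles in degrees, forces in N, time in s.
With the tool pointing down it reaches from about 0.35 to 0.875 m from the base axis. Payload 4.2 kg.
Tool frame: the origin (TCP) lies on the centre line of the jaws, within the pads' length; the fingertips stand tip_reach ahead of it and the grasp point (between the pads) is the TCP (tip_reach is the distance from the TCP to the fingertips, in m); z points along the fingers, y is the line along which they close (so a half turn about z gives the same grasp; the last joint's range is limited). The gripper opens to 87 mm and grips with 3 to 60 N. Pads are 19 mm wide; open, the fingers measure 117 mm over their backs; the gripper's body (75 mm by 190 mm) begins 51 mm behind the grasp point.
Start: joints at [91.994, 22.042, 0.453, 0, -68.411, -14.817], TCP at [0.139, 0.609, 0.204] pointing down, gripper open.
Joint ranges: [-179.83, 179.83], [-69.29, 118.12], [-61.27, 80.66], [-181.25, 117.63], [-171.15, -9.14], [-177.46, 177.46]. Speed limits (degrees/s): [159.86, 159.86, 180, 180, 180, 180].

## Interface

Orientations are given as a 3x3 rotation matrix whose columns are the frame's x, y, z axes.
In Python, from station import sense, capture, finish_job, tip_reach gives the robot as it stands.
- The arm moves only by the tool arm_command, never from a script. Its argument "deltas" is a list of rows, each a list of 7 numbers: the turn, a rotation vector about the tool's x, y, z in rad, then the shift along the tool's x, y, z in cm, then the closure, from -1 (fully open) to 1 (shut), so that 0 is half open. In form: [[rx, ry, rz, dx, dy, dz, hand], ...]. A call has 1 to 8 rows; each row is the pose to reach, as a shift and turn from the pose commanded when the call began, along the tool's axes at that moment; what a row does not reach only later rows make up. A row lasts 1/12 s, in which the tool goes at most 41.7 mm and 7.16 degrees, less where a joint would pass 70% of its speed; a pose out of reach is approached as far as the arm can. A call with a gripper value outside its range is refused whole. The fingers move at their own pace and stop on an object; the grip force is fixed at half the most. Time passes only in rows, so rows that repeat a pose let the fingers close. It gives the time, the measured TCP pose, the force, the opening and the grip force at its end, in the units of the state.
- sense(): the state, without advancing time (a new reading comes with each control period).
- capture(name): name is "scene" or "top" or "wrist"; returns a dict with "pixels" (420x560x3 uint8, blue, green, red), "fovy" (degrees; the focal length in pixels is half the picture's height over the tangent of half this angle, whatever the lens; pixels are square), "cx", "cy" (the principal point, pixels), "k1" (the pictures are not rectified: a ray, as slopes to the right and down, at radius r is drawn at 1 + k1 r^2 times it, then the intrinsics apply), "rvec" (rotation vector, rad) and "tvec" (3), from world to camera coordinates, as OpenCV has them. Camera axes: x right, y down, z forward; pixel columns grow to the right and rows downward; lengths in m; the calibration is good to about 2 mm. A picture is of the moment at which its call begins. There is no depth.
- finish_job(): hands the job in; it is judged then, once.
The state is a dict: "time_s": time; "joints": joint angles; "joint_velocities": joint speeds; "effort": joint torques, N m; "tcp_pos": TCP position; "ee_rot": TCP orientation; "wrist_force": force on the tool from outside, world axes, zero at the start; "moment": the same for the moment, N m; "gripper_width": opening from 0.0 (shut) to 1.0 (fully open); "gripper_force": force on a finger pad.
Only numpy, scipy, OpenCV 4.12 (cv2) and the standard library are available. Lean on these libraries where they do the work, as an engineer would, in place of code of your own. Each camera call takes 0.05 s, during which the arm holds its last target. There are 200 camera calls.

## Working session

There is one attempt and no reset: what is moved stays moved. The work goes in short steps, Python scripts to look and compute and a tool call to move; the robot and the scene stay as the last step left them, time stands still between calls to the robot, and variables do not carry over. Pictures are saved under pics/ and viewed, at most 10 in all, crops included, and the job is handed in when it is done.

Besides the shell and the picture viewer there is one more tool, called after "Emit:" as name(argument=value, ...) on one line, values as JSON. arm_command: Moves the arm, as the interface text tells. Its arguments: {"type":"object","properties":{"deltas":{"type":"array"}},"required":["deltas"]}

```bash
mkdir -p pics; cat > h.py <<'E'
import numpy as np, cv2
from station import sense, capture, finish_job, tip_reach
def cam(n):
    c=capture(n); K=None
    f=210/np.tan(np.radians(c['fovy'])/2)
    K=np.array([[f,0,c['cx']],[0,f,c['cy']],[0,0,1.]])
    D=np.array([c['k1'],0,0,0.]); return dict(K=K,D=D,r=np.array(c['rvec'],float),t=np.array(c['tvec'],float),img=np.array(c['pixels']))
def ray(c,u,v,z):
    p=cv2.undistortPointsIter(np.array([[[u,v]]],float),c['K'],c['D'],None,None,(3,100,1e-10))[0,0]
    R=cv2.Rodrigues(c['r'])[0]; o=-R.T@c['t'].ravel(); d=R.T@np.array([*p,1])
    return o+d*(z-o[2])/d[2]
def proj(c,P): return cv2.projectPoints(np.array(P,float).reshape(-1,1,3),c['r'],c['t'],c['K'],c['D'])[0][:,0]
E
python3 - <<'E'
from h import *
import pickle
cs={n:cam(n) for n in("scene","top")}
pickle.dump(cs,open('c0.pkl','wb'))
for n in cs: cv2.imwrite(f'pics/{n}0.png',cv2.resize(cs[n]['img'],(784,588),interpolation=cv2.INTER_CUBIC)); print(n,cs[n]['K'][0,0],cs[n]['K'][:2,2],cs[n]['D'][0],-cv2.Rodrigues(cs[n]['r'])[0].T@cs[n]['t'].ravel())
print(tip_reach); s=sense(); print(s)
E
```

```text
scene 428.3058155974838 [284.43178274 215.22158357] -0.026490993548631953 [ 0.88441505 -0.58220612  0.72727513]
top 440.8062800467792 [276.83205684 206.64387118] -0.14488109373292904 [0.33814399 0.03623548 1.2643503 ]
0.019
{'time_s': 0.1, 'joints': array([ 9.19934594e+01,  2.20871791e+01,  3.87869013e-01, -2.30930127e-02,
       -6.84115564e+01, -1.48182694e+01]), 'joint_velocities': array([ 0.0206872 , -0.09897186,  0.18540085,  0.08002979,  0.02770165,
        0.04984319]), 'effort': array([ 5.98023689e-05, -3.91687846e+01,  1.87933946e+01,  4.23183739e+00,
        1.34600539e-02, -7.45065176e-05]), 'tcp_pos': array([0.13858277, 0.60885908, 0.20336789]), 'ee_rot': array([[ 9.75020340e-01, -2.22115380e-01, -3.07240443e-04],
       [-2.22115552e-01, -9.75018406e-01, -1.94682159e-03],
       [ 1.32853929e-04,  1.96643353e-03, -9.99998058e-01]]), 'wrist_force': array([ 0.25039005,  0.05785218, -0.35051919]), 'moment': array([0.00920608, 0.03982274, 0.02000754]), 'gripper_force': 0.0, 'gripper_width': 1.0026153324730591}
```

View pics/scene0.png

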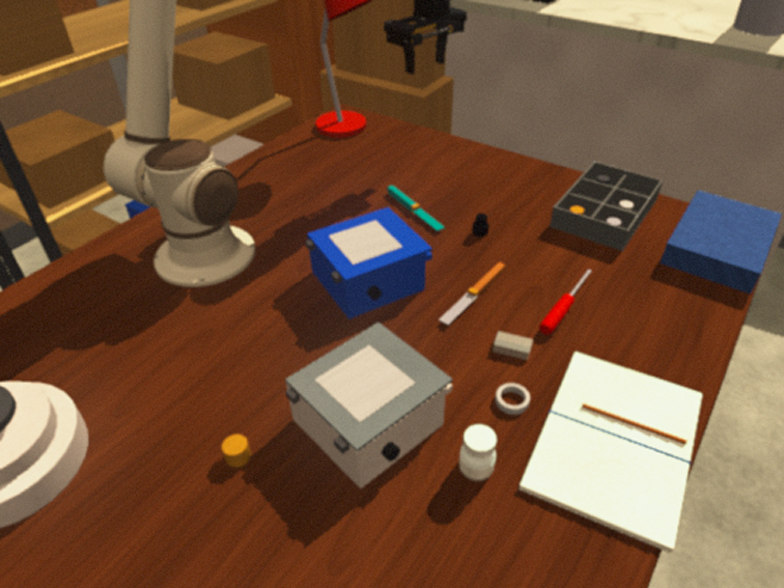

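View pics/top0.png

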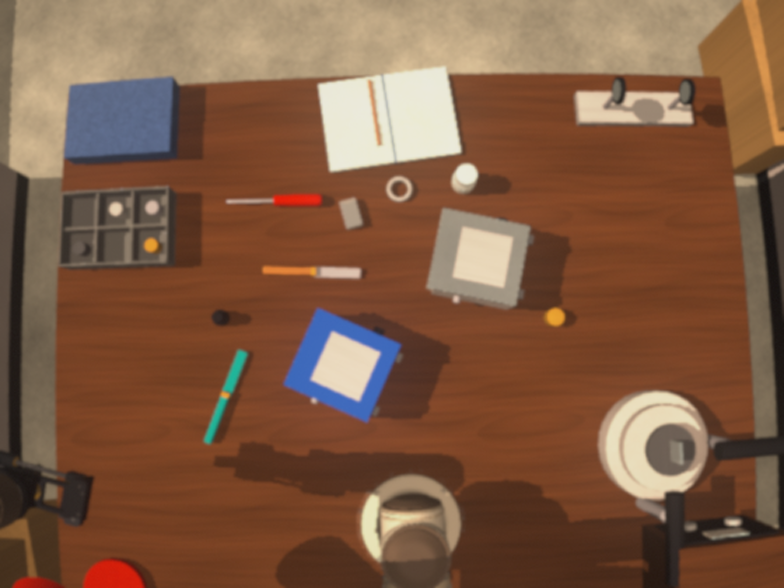

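The top view shows two candidates for the blade: the orange wooden handle at (290,270) with its steel tip at (361,273), and a teal look-alike at (226,395). It also shows two housings: grey-covered at (480,257) and blue at (343,365). I choose the wooden blade and the grey housing, and will check both in one crop.

```bash
python3 - <<'E'
from h import *
import pickle
cs=pickle.load(open('c0.pkl','rb'))
t=cs['top']['img'][130:230,180:390]; s=cs['scene']['img'][180:345,195:365]
a=cv2.resize(t,None,fx=3.8,fy=3.8,interpolation=cv2.INTER_CUBIC)
cv2.imwrite('pics/crop_t.png',a)
cv2.imwrite('pics/crop_s.png',cv2.resize(s,None,fx=3.5,fy=3.5,interpolation=cv2.INTER_CUBIC))
print(a.shape)
E
```

```text
(380, 798, 3)
```

View pics/crop_t.png

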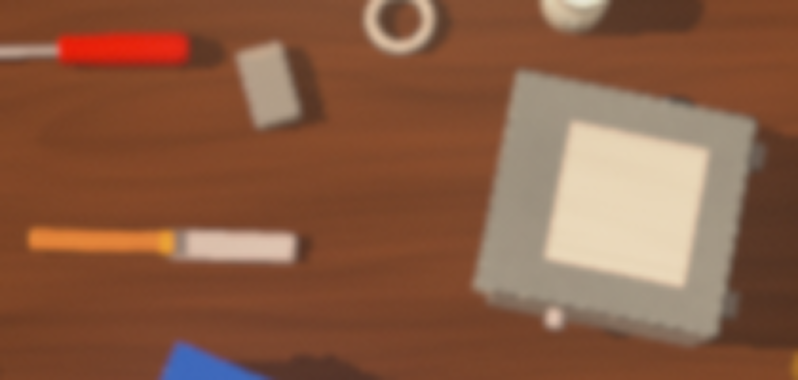

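View pics/crop_s.png

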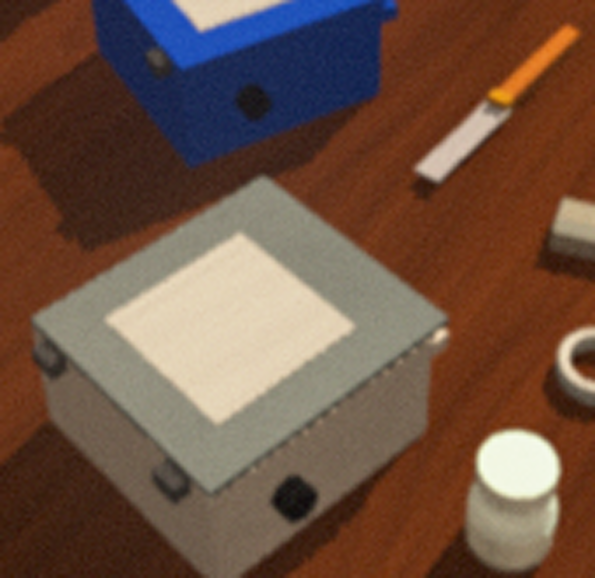

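The blade's handle end is at crop (28,239) and its tip at (297,247). The grey cover's lip edge runs (518,70)–(473,290). Its hinge knuckles are on the right, at (757,155) and (732,305). The choice is confirmed, with housing +y pointing towards world +y.

```bash
python3 - <<'E'
from h import *
import pickle
from scipy.optimize import least_squares
cs=pickle.load(open('c0.pkl','rb')); T,S=cs['top'],cs['scene']
tp=lambda a:np.array(a)/3.8+[180,130]
sp=lambda a:np.array(a)/3.5+[195,180]
loc=np.array([[80,94,91],[80,-80,91],[-80,-80,91],[-80,94,91]])/1000
pt=tp([[518,70],[757,120],[717,332],[473,290]]); ps=sp([[447,320],[213,492],[32,318],[263,177]])
def W(p,l):
    c,s=np.cos(p[2]),np.sin(p[2]); return l@np.array([[c,-s,0],[s,c,0],[0,0,1]]).T+[p[0],p[1],0]
def res(p): return np.r_[(proj(T,W(p,loc))-pt).ravel(),(proj(S,W(p,loc))-ps).ravel()]
for nm,sel in(('both',slice(None)),('top',slice(0,8)),('scene',slice(8,16))):
    f=least_squares(lambda p:res(p)[sel],[.5,-.1,-.18]); print(nm,f.x[:2],np.degrees(f.x[2]),np.round(f.fun,1))
# blade
e=tp([[28,239],[297,247]]); es=sp([[573,32],[428,178]])
def rb(p):
    d=np.array([np.cos(p[2]),np.sin(p[2]),0]);o=np.array([p[0],p[1],0])
    P=[o-.055*d+[0,0,.014],o+.145*d+[0,0,.009]]
    return np.r_[(proj(T,P)-e).ravel(),(proj(S,P)-es).ravel()]
f=least_squares(rb,[.4,.2,-1.6]);print('blade',f.x[:2],np.degrees(f.x[2]),np.round(f.fun,1))
print(sense()['tcp_pos'])
E
```

```text
both [ 0.52576366 -0.15240099] -13.16710468934202 [ 0.  -0.4 -0.7 -0.7 -0.3  0.7  0.6 -1.2  0.7 -1.1 -0.8  0.6 -0.8  0.2
 -0.2 -0.9]
top [ 0.52466374 -0.15259442] -12.956534428343218 [-0.   0.1 -0.7 -0.4 -0.1  1.   0.7 -0.6]
scene [ 0.52645917 -0.15243148] -13.32516742382385 [ 1.  -0.8 -0.6  0.8 -0.5  0.2  0.2 -0.7]
blade [0.52100347 0.23258711] -93.09536740359015 [ 0.7 -0.4 -0.8 -0.6 -0.4 -0.3 -0.4 -0.2]
[0.13858277 0.60885908 0.20336789]
```

```bash
cat >> h.py <<'E'
from scipy.spatial.transform import Rotation as Ro
H=np.array([0.5258,-0.1524]); HY=np.radians(-13.1)
def hw(p):  # housing -> world
    c,s=np.cos(HY),np.sin(HY); return np.array([H[0]+c*p[0]-s*p[1],H[1]+s*p[0]+c*p[1],p[2]])
def rot(yaw,pitch=0): # tool x at yaw (deg); pitch>0 raises tool x
    a,b=np.radians(yaw),np.radians(pitch)
    x0=np.array([np.cos(a),np.sin(a),0]); up=np.array([0,0,1.])
    x=np.cos(b)*x0+np.sin(b)*up; z=np.sin(b)*x0-np.cos(b)*up
    return np.c_[x,np.cross(z,x),z]
def go(P,yaw,pitch=0,base=None):
    s=sense() if base is None else base
    R=s['ee_rot']; return np.round(np.r_[Ro.from_matrix(R.T@rot(yaw,pitch)).as_rotvec(),100*R.T@(np.array(P)-s['tcp_pos'])],3)
E
python3 - <<'E'
from h import *
print(go([.5188,.1927,.15],-93.1)); print(go([.5188,.1927,.022],-93.1))
E
```

```text
[ 2.0000e-03 -1.0000e-03  1.4010e+00  4.6315e+01  3.2121e+01  5.4060e+00]
[ 2.0000e-03 -1.0000e-03  1.4010e+00  4.6313e+01  3.2095e+01  1.8206e+01]
```

Emit:
arm_command(deltas=[[0.002,-0.001,1.4,46.3,32.1,5.4,-1],[0.002,-0.001,1.4,46.3,32.1,5.4,-1],[0.002,-0.001,1.4,46.3,32.1,5.4,-1],[0.002,-0.001,1.4,46.3,32.1,5.4,-1],[0.002,-0.001,1.4,46.3,32.1,5.4,-1],[0.002,-0.001,1.4,46.3,32.1,5.4,-1],[0.002,-0.001,1.4,46.3,32.1,5.4,-1],[0.002,-0.001,1.4,46.3,32.1,5.4,-1]])

```text
time_s: 0.77
tcp_pos: [0.3633, 0.3626, 0.1722]
ee_rot: [[0.335, -0.942, 0.0], [-0.942, -0.335, 0.001], [-0.001, -0.001, -1.0]]
wrist_force: [1.4, 0.6, 0.2]
gripper_width: 1.002
gripper_force: 0.0
```

```bash
python3 - <<'E'
from h import *
print(sense()['tcp_pos'],go([.5188,.1927,.15],-93.1))
E
```

```text
[0.36332453 0.36262339 0.17221479] [-0.0000e+00  1.0000e-03  3.9500e-01  2.1218e+01 -8.9630e+00  2.2020e+00]
```

Emit:
arm_command(deltas=[[0,0.001,0.38,20,-8.5,2,-1],[0,0.001,0.38,20,-8.5,2,-1],[0,0.001,0.38,20,-8.5,2,-1],[0,0.001,0.38,20,-8.5,2,-1],[0,0.001,0.38,20,-8.5,2,-1],[0,0.001,0.38,20,-8.5,2,-1],[0,0.001,0.38,20,-8.5,2,-1],[0,0.001,0.38,20,-8.5,2,-1]])

```text
time_s: 1.43
tcp_pos: [0.5104, 0.2048, 0.1518]
ee_rot: [[-0.035, -0.999, -0.001], [-0.999, 0.035, -0.0], [0.0, 0.001, -1.0]]
wrist_force: [0.7, -0.2, 0.9]
gripper_width: 0.996
gripper_force: 0.0
```

```bash
python3 - <<'E'
from h import *
print(sense()['tcp_pos'],go([.5188,.1927,.023],-93.1))
c=cam('wrist'); cv2.imwrite('pics/w1.png',c['img'])
P=[[.5188,.1927,.018],[.521+.145*np.cos(np.radians(-93.1)),.2326-.145*.9985,.009],[.521-.055*np.cos(np.radians(-93.1)),.2326+.055*.9985,.014]]
print(proj(c,P))
E
```

```text
[0.51043614 0.20479749 0.15177765] [ 1.0000e-03 -0.0000e+00  1.9000e-02  1.1790e+00 -8.8600e-01  1.2877e+01]
[[274.08091501 182.58587931]
 [275.58297383  75.33107949]
 [273.15135509 264.13047345]]
```

View pics/w1.png

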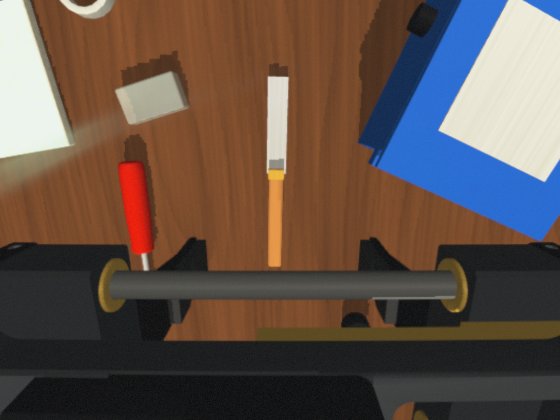

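The wrist view confirms the blade is under the tool, with its tip at (278,77) and handle end at (275,265), within 2 px of prediction. The blue box's cover corner is close, at (375,165), so I check its clearance to the gripper body.

```bash
python3 - <<'E'
from h import *
import pickle
T=pickle.load(open('c0.pkl','rb'))['top']
B=[ray(T,u/1.4,v/1.4,.091) for u,v in((320,309),(401,346),(284,385))]
R=rot(-93.1)
for b in B: print(b, 'rel tool xy mm',(R.T@(b-[.5178,.1927,.091]))[:2]*1000)
print(go([.5178,.1927,.023],-93.1))
E
```

```text
[0.43302139 0.16308333 0.091     ] rel tool xy mm [34.15805553 83.05291597]
[0.35845092 0.01058632 0.091     ] rel tool xy mm [190.46459355 149.26740553]
[0.29033672 0.23430193 0.091     ] rel tool xy mm [-29.24010567 229.38020927]
[ 0.     0.     0.021  1.265 -0.814 12.909]
```

```bash
python3 - <<'E'
from h import *
print(sense()['tcp_pos'],go([.5178,.2076,.0225],-93.1))
E
```

```text
[0.51010167 0.20557511 0.1520948 ] [ 0.     0.     0.021 -0.224 -0.765 12.959]
```

Emit:
arm_command(deltas=[[0,0,0.02,-0.22,-0.77,0,-1],[0,0,0.02,-0.22,-0.77,3,-1],[0,0,0.02,-0.22,-0.77,6,-1],[0,0,0.02,-0.22,-0.77,9,-1],[0,0,0.02,-0.22,-0.77,11,-1],[0,0,0.02,-0.22,-0.77,12,-1],[0,0,0.02,-0.22,-0.77,12.8,-1],[0,0,0.02,-0.22,-0.77,12.8,-1]])

```text
time_s: 2.15
tcp_pos: [0.518, 0.208, 0.0235]
ee_rot: [[-0.052, -0.999, -0.001], [-0.999, 0.052, -0.0], [0.0, 0.001, -1.0]]
wrist_force: [-0.2, -0.1, 0.3]
gripper_width: 1.001
gripper_force: 0.0
```

```bash
python3 - <<'E'
from h import *
s=sense();print(s['tcp_pos'],s['wrist_force'],go([.5178,.2076,.0225],-93.1))
E
```

```text
[0.51796222 0.20800425 0.02351832] [-0.24824951 -0.06906075  0.29778188] [ 0.001 -0.     0.002  0.041  0.014  0.102]
```

Emit:
arm_command(deltas=[[0,0,0,0,0,0.05,0],[0,0,0,0,0,0.05,1],[0,0,0,0,0,0.05,1],[0,0,0,0,0,0.05,1],[0,0,0,0,0,0.05,1],[0,0,0,0,0,0.05,1],[0,0,0,0,0,0.05,1],[0,0,0,0,0,0.05,1]])

```text
time_s: 2.82
tcp_pos: [0.5185, 0.2074, 0.024]
ee_rot: [[-0.053, -0.999, 0.001], [-0.999, 0.053, 0.001], [-0.001, -0.001, -1.0]]
wrist_force: [-0.5, 0.8, 0.6]
gripper_width: 0.476
gripper_force: 0.0
```

Emit:
arm_command(deltas=[[0,0,0,0,0,0,1],[0,0,0,0,0,0,1],[0,0,0,0,0,-2,1],[0,0,0,0,0,-5,1],[0,0,0,0,0,-8,1],[0,0,0,0,0,-10,1],[0,0,0,0,0,-10,1],[0,0,0,0,0,-10,1]])

```text
time_s: 3.48
tcp_pos: [0.5188, 0.2078, 0.1251]
ee_rot: [[-0.053, -0.999, 0.003], [-0.999, 0.053, 0.003], [-0.003, -0.003, -1.0]]
wrist_force: [0.2, 0.6, -1.3]
gripper_width: 0.007
gripper_force: 0.0
```

Emit:
arm_command(deltas=[[0,0,0,0,0,-1,-1],[0,0,0,0,0,-2.5,-1],[0,0,0,0,0,-2.5,-1],[0,0,0,0,0,-2.5,-1],[0,0,0,0,0,-2.5,-1],[0,0,0,0,0,-2.5,-1],[0,0,0,0,0,-2.5,-1],[0,0,0,0,0,-2.5,-1]])

```text
time_s: 4.15
tcp_pos: [0.518, 0.2071, 0.1482]
ee_rot: [[-0.053, -0.999, -0.001], [-0.999, 0.053, -0.0], [0.0, 0.001, -1.0]]
wrist_force: [0.0, 0.9, 0.2]
gripper_width: 0.532
gripper_force: 0.0
```

```bash
python3 - <<'E'
from h import *
s=sense();print(s['tcp_pos'],s['gripper_width'])
c=cam('wrist'); cv2.imwrite('pics/w2.png',c['img'])
th=np.radians(-93.1);o=np.array([.519,.2326])
P=[[*(o+l*np.array([np.cos(th),np.sin(th)])),z] for l,z in((.025,.018),(.145,.009),(-.055,.014))]
print(proj(c,P))
E
```

```text
[0.51803046 0.20712383 0.14815848] 0.5319519120697236
[[282.9191903  194.93512355]
 [283.07117587  71.8631058 ]
 [282.81753773 263.47172537]]
```

View pics/w2.png

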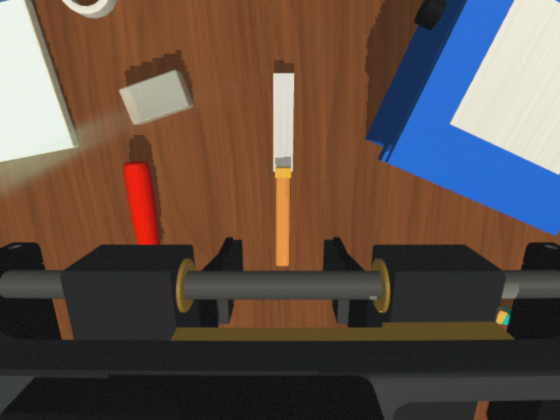

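The blade was not moved (tip (284,73), end (282,265)); the fingers simply close slowly. I descend again half open and give the close more time.

Emit:
arm_command(deltas=[[0,0,0,0,0,3,0],[0,0,0,0,0,6,0],[0,0,0,0,0,9,0],[0,0,0,0,0,11,0],[0,0,0,0,0,12,0],[0,0,0,0,0,12.5,0],[0,0,0,0,0,12.5,0.4],[0,0,0,0,0,12.5,1]])

```text
time_s: 4.87
tcp_pos: [0.5193, 0.2079, 0.0248]
ee_rot: [[-0.053, -0.999, 0.002], [-0.999, 0.053, 0.001], [-0.001, -0.002, -1.0]]
wrist_force: [0.2, -0.5, 0.1]
gripper_width: 0.419
gripper_force: 0.0
```

Emit:
arm_command(deltas=[[0,0,0,0,0,0,1],[0,0,0,0,0,0,1],[0,0,0,0,0,0,1],[0,0,0,0,0,0,1],[0,0,0,0,0,0,1],[0,0,0,0,0,0,1],[0,0,0,0,0,0,1],[0,0,0,0,0,0,1]])

```text
time_s: 5.53
tcp_pos: [0.5184, 0.2074, 0.0239]
ee_rot: [[-0.053, -0.999, 0.0], [-0.999, 0.053, 0.0], [-0.0, -0.0, -1.0]]
wrist_force: [0.4, -0.2, -0.2]
gripper_width: 0.006
gripper_force: 0.0
```

```bash
python3 - <<'E'
from h import *
s=sense();R=s['ee_rot'];p=s['tcp_pos'];print(p,s['gripper_width'],s['wrist_force'])
c=cam('wrist'); S=cam('scene')
print('wrist tcp,tip',proj(c,[p,p+R@[0,0,.019]]),'scene',proj(S,[p,p+R@[0,0,.019],[.5175,.2076,.018]]))
u,v=proj(S,[p])[0].astype(int)
a=cv2.resize(c['img'],(392,294)); b=cv2.resize(S['img'][v-50:v+48,u-65:u+66],(786,588),interpolation=cv2.INTER_CUBIC)
b=cv2.resize(b,(400,300)); 
cv2.imwrite('pics/w3.png',np.hstack([cv2.resize(c['img'],(400,300)),b])); print(u,v)
E
```

```text
[0.518382   0.20736999 0.02385469] 0.006076545596895952 [ 0.36107088 -0.1605189  -0.20111309]
wrist tcp,tip [[282.60668146 241.99955183]
 [282.60901567 231.56872164]] scene [[342.66716278 200.84820175]
 [342.10329304 206.46924256]
 [342.23334389 202.42745759]]
342 200
```

View pics/w3.png

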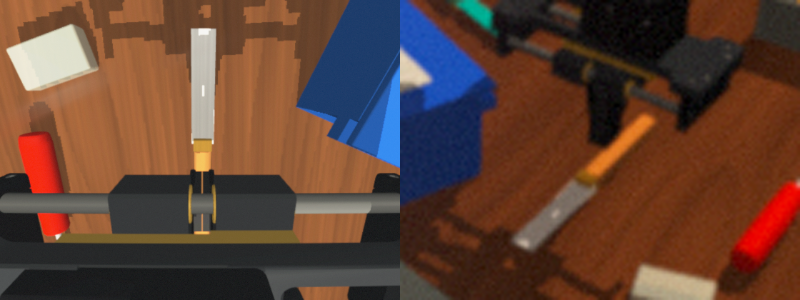

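The scene crop suggests the fingers closed above the handle, so the fingertips may not sit where I assumed. I check this with projections.

```bash
python3 - <<'E'
from h import *
s=sense();R=s['ee_rot'];p=s['tcp_pos']
c=cam('wrist');S=cam('scene')
for r in(-.03,-.015,0,.01,.019): print(r,proj(c,[p+R@[.0095,0,r],p+R@[-.0095,0,r]]).round(0).tolist(), proj(S,[p+R@[0,0,r]]).round(1).tolist())
a=cv2.resize(c['img'][180:345,200:365],(400,400),interpolation=cv2.INTER_CUBIC)
b=cv2.resize(S['img'][170:230,312:372],(400,400),interpolation=cv2.INTER_CUBIC)
cv2.imwrite('pics/w4.png',np.hstack([a,b]))
E
```

```text
-0.03 [[283.0, 247.0], [283.0, 279.0]] [[343.6, 191.7]]
-0.015 [[283.0, 237.0], [283.0, 267.0]] [[343.1, 196.3]]
0 [[283.0, 228.0], [283.0, 256.0]] [[342.7, 200.9]]
0.01 [[283.0, 223.0], [283.0, 250.0]] [[342.4, 203.8]]
0.019 [[283.0, 219.0], [283.0, 244.0]] [[342.1, 206.5]]
```

View pics/w4.png

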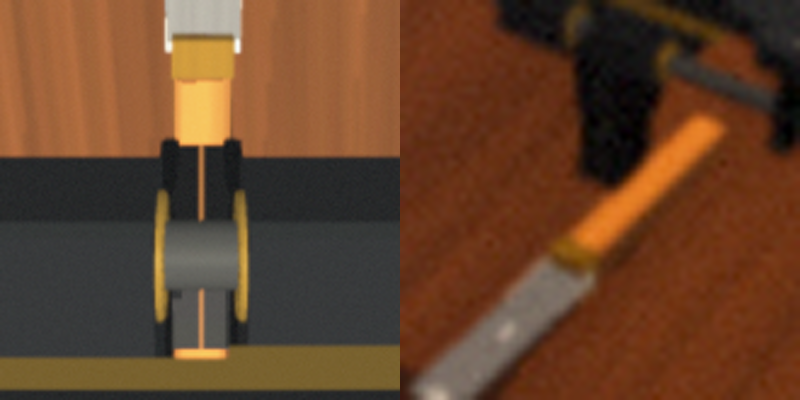

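The fingertips appear at scene row ~197 and wrist row ~240, about 15 mm short of the reported TCP instead of 19 mm ahead of it. The fingers did close above the handle. I reopen and descend gently in small steps, watching the force to find the real tip height.

Emit:
arm_command(deltas=[[0,0,0,0,0,0,0],[0,0,0,0,0,0,0],[0,0,0,0,0,0,0],[0,0,0,0,0,0,0],[0,0,0,0,0,0,0],[0,0,0,0,0,0,0],[0,0,0,0,0,0.5,0],[0,0,0,0,0,1.0,0]])

```text
time_s: 6.4
tcp_pos: [0.5186, 0.2075, 0.0137]
ee_rot: [[-0.053, -0.999, 0.001], [-0.999, 0.053, 0.001], [-0.001, -0.001, -1.0]]
wrist_force: [0.2, 0.1, -0.1]
gripper_width: 0.472
gripper_force: 0.0
```

Emit:
arm_command(deltas=[[0,0,0,0,0,0.3,0],[0,0,0,0,0,0.6,0],[0,0,0,0,0,0.9,0],[0,0,0,0,0,1.2,0],[0,0,0,0,0,1.4,0],[0,0,0,0,0,1.6,0],[0,0,0,0,0,1.6,0],[0,0,0,0,0,1.6,0]])

```text
time_s: 7.07
tcp_pos: [0.5184, 0.2074, -0.0022]
ee_rot: [[-0.053, -0.999, 0.0], [-0.999, 0.053, 0.0], [-0.0, -0.0, -1.0]]
wrist_force: [1.0, 0.8, -0.2]
gripper_width: 0.499
gripper_force: 0.0
```

Emit:
arm_command(deltas=[[0,0,0,0,0,0.1,0],[0,0,0,0,0,0.2,0],[0,0,0,0,0,0.3,0],[0,0,0,0,0,0.4,0],[0,0,0,0,0,0.5,0],[0,0,0,0,0,0.6,0],[0,0,0,0,0,0.7,0],[0,0,0,0,0,0.7,0]])

```text
time_s: 7.73
tcp_pos: [0.5183, 0.2074, -0.0094]
ee_rot: [[-0.053, -0.999, 0.0], [-0.999, 0.053, 0.0], [-0.0, -0.0, -1.0]]
wrist_force: [0.2, 0.2, -0.6]
gripper_width: 0.499
gripper_force: 0.0
```

```bash
python3 - <<'E'
from h import *
s=sense();R=s['ee_rot'];p=s['tcp_pos'];print(p,s['wrist_force'])
c=cam('wrist')
cv2.imwrite('pics/w5.png',cv2.resize(c['img'][180:345,150:415],(795,495)))
for r in(-.03,-.015,0): print(r,proj(c,[p+R@[.0095,.0217,r],p+R@[.0095,-.0217,r]]).round(0).tolist())
E
```

```text
[ 0.51830343  0.20735424 -0.00935239] [ 0.22687443  0.16104792 -0.56054212]
-0.03 [[323.0, 247.0], [242.0, 247.0]]
-0.015 [[320.0, 237.0], [245.0, 237.0]]
0 [[317.0, 228.0], [248.0, 228.0]]
```

Still no contact, so the tips are around 5 mm up, low enough to grip the 18 mm handle.

Emit:
arm_command(deltas=[[0,0,0,0,0,0.1,1],[0,0,0,0,0,0.1,1],[0,0,0,0,0,0.1,1],[0,0,0,0,0,0.1,1],[0,0,0,0,0,0.1,1],[0,0,0,0,0,0.1,1],[0,0,0,0,0,0.1,1],[0,0,0,0,0,0.1,1]])

```text
time_s: 8.45
tcp_pos: [0.5185, 0.2074, -0.0101]
ee_rot: [[-0.053, -0.999, 0.001], [-0.999, 0.053, 0.001], [-0.001, -0.001, -1.0]]
wrist_force: [-0.9, -0.4, -0.3]
gripper_width: 0.182
gripper_force: 30.0
```

Emit:
arm_command(deltas=[[0,0,0,0,0,0,1],[0,0,0,0,0,-2,1],[0,0,0,0,0,-5,1],[0,0,0,0,0,-8,1],[0,0,0,0,0,-11,1],[0,0,0,0,0,-13,1],[0,0,0,0,0,-13,1],[0,0,0,0,0,-13,1]])

```text
time_s: 9.12
tcp_pos: [0.5186, 0.2077, 0.1209]
ee_rot: [[-0.053, -0.999, 0.002], [-0.999, 0.053, 0.002], [-0.003, -0.002, -1.0]]
wrist_force: [1.0, -0.1, -2.0]
gripper_width: 0.181
gripper_force: 30.0
```

```bash
python3 - <<'E'
from h import *
s=sense();R=s['ee_rot'];p=s['tcp_pos'];print(p,s['gripper_width'],s['gripper_force'],s['wrist_force'])
c=cam('wrist');T=cam('top')
im=c['img'].astype(int); cv2.imwrite('pics/w6.png',c['img'])
# bright blade pixels in column band
m=(im.min(2)>130); m[:, :240]=0; m[:,330:]=0; m[190:]=0
ys,xs=np.where(m); 
print('blade px rows',ys.min(),ys.max(),'cols',np.percentile(xs,[2,50,98]), 'top8',xs[ys<ys.min()+8].mean())
print('pred tip',proj(c,[p+R@[.120,0,-.0191],p+R@[.03,0,-.0191]]))
for z in (.1,.14): print(go([*hw([0,.245,0])[:2],z],-103.1))
print(hw([0,.245,0]),hw([0,.239,0]))
E
```

```text
[0.51856457 0.20768663 0.12088374] 0.1814883462384379 29.991647601127625 [ 0.9696091  -0.0725033  -1.97631277]
blade px rows 22 189 cols [264. 283. 303.] top8 283.5
pred tip [[282.59960063  19.54261902]
 [282.59095719 204.13187281]]
[ 2.0000e-03 -1.0000e-03  1.7500e-01  1.1695e+01 -7.0430e+00  1.8550e+00]
[ 2.0000e-03 -1.0000e-03  1.7500e-01  1.1698e+01 -7.0350e+00 -2.1450e+00]
[0.58132957 0.08622411 0.        ] [0.57996966 0.08038026 0.        ]
```

Emit:
arm_command(deltas=[[0,0,0.03,2,-1.2,0,1],[0,0,0.08,5,-3,0.5,1],[0,0,0.13,8,-5,1,1],[0,0,0.175,10.5,-6.4,1.5,1],[0,0,0.175,11.7,-7.04,1.85,1],[0,0,0.175,11.7,-7.04,1.85,1],[0,0,0.175,11.7,-7.04,1.85,1],[0,0,0.175,11.7,-7.04,1.85,1]])

```text
time_s: 9.88
tcp_pos: [0.5818, 0.0873, 0.1006]
ee_rot: [[-0.225, -0.974, -0.001], [-0.974, 0.225, 0.0], [0.0, 0.001, -1.0]]
wrist_force: [0.1, -0.1, -0.4]
gripper_width: 0.182
gripper_force: 30.0
```

```bash
python3 - <<'E'
from h import *
s=sense();p=s['tcp_pos'];R=s['ee_rot'];print(p,R[:,0])
c=cam('wrist');S=cam('scene');cv2.imwrite('pics/w7.png',c['img']);cv2.imwrite('pics/s7.png',S['img'])
b=cv2.resize(S['img'][170:290,225:385],(400,300),interpolation=cv2.INTER_CUBIC)
cv2.imwrite('pics/v7.png',np.hstack([cv2.resize(c['img'],(400,300)),b]))
print('lip corners wrist',proj(c,[hw([x,.094,.091]) for x in(-.08,0,.08)]).round(0).tolist(),'tip',proj(c,[p+R@[.119,0,-.019]]),'scene',proj(S,[p+R@[.119,0,-.019]]))
print(go([*hw([0,.245,0])[:2],.0624],-103.1),go([*hw([0,.201,0])[:2],.0624],-103.1))
E
```

```text
[0.58182142 0.08725199 0.10058078] [-2.25215197e-01 -9.74309037e-01  1.22136877e-04]
lip corners wrist [[432.0, -29.0], [283.0, -30.0], [135.0, -29.0]] tip [[282.61628631  21.99989713]] scene [[307.13789028 231.50262318]]
[-0.000e+00  1.000e-03  2.000e-03  1.770e-01  3.600e-02  3.888e+00] [-0.000e+00  1.000e-03  2.000e-03  4.577e+00  4.600e-02  3.886e+00]
```

View pics/v7.png

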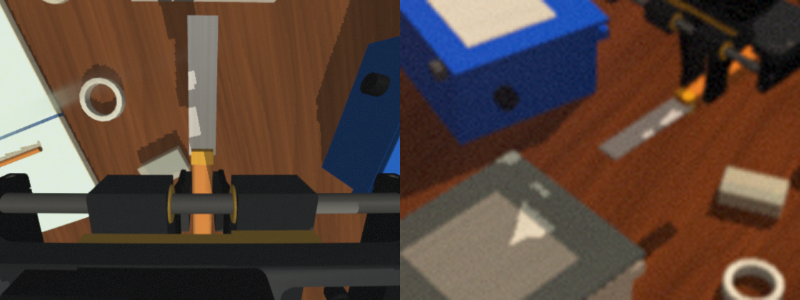

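The blade is in front of the slot and square to it, with its tip at wrist (202,15) and the ledge running (132–278, 0). The glass block and ring are well below. I lower to slot height, then insert.

Emit:
arm_command(deltas=[[0,0.001,0.002,0.1,0.04,1,1],[0,0.001,0.002,0.17,0.04,2,1],[0,0.001,0.002,0.17,0.04,3,1],[0,0.001,0.002,0.17,0.04,3.7,1],[0,0.001,0.002,0.17,0.04,3.87,1],[0,0.001,0.002,0.17,0.04,3.87,1],[0,0.001,0.002,0.17,0.04,3.87,1],[0,0.001,0.002,0.17,0.04,3.87,1]])

```text
time_s: 10.65
tcp_pos: [0.5822, 0.0854, 0.0631]
ee_rot: [[-0.228, -0.974, 0.001], [-0.974, 0.228, -0.0], [-0.0, -0.001, -1.0]]
wrist_force: [0.2, 0.1, -0.0]
gripper_width: 0.18
gripper_force: 30.0
```

```bash
python3 - <<'E'
from h import *
s=sense();p=s['tcp_pos'];R=s['ee_rot'];print(p,s['wrist_force'],R[2])
print(go([*hw([0,.201,0])[:2],.0624],-103.1))
c=cam('wrist');im=c['img'];print(proj(c,[p+R@[.119,0,-.019]]+[hw([x,.094,.078]) for x in(-.08,.08)]+[hw([0,.094,.085])]).round(0).tolist())
g=im[:60,200:240].mean((1,2)).round(0);print(g[::2].tolist())
E
```

```text
[0.58217149 0.08536394 0.06305756] [ 0.22915392  0.06143492 -0.02644433] [-4.88042497e-05 -1.31771951e-03 -9.99999131e-01]
[-1.000e-03  0.000e+00 -1.000e-03  4.335e+00  9.600e-02  6.500e-02]
[[283.0, 22.0], [457.0, -49.0], [112.0, -49.0], [284.0, -59.0]]
[52.0, 53.0, 53.0, 52.0, 52.0, 52.0, 54.0, 53.0, 53.0, 54.0, 58.0, 61.0, 61.0, 61.0, 62.0, 62.0, 64.0, 65.0, 65.0, 65.0, 66.0, 65.0, 66.0, 66.0, 67.0, 68.0, 69.0, 69.0, 69.0, 70.0]
```

Emit:
arm_command(deltas=[[0,0,0,0.8,0.05,0.05,1],[0,0,0,1.6,0.08,0.05,1],[0,0,0,2.2,0.08,0.05,1],[0,0,0,2.7,0.08,0.05,1],[0,0,0,3.2,0.08,0.05,1],[0,0,0,3.6,0.08,0.05,1],[0,0,0,4.0,0.08,0.05,1],[0,0,0,4.2,0.08,0.05,1]])

```text
time_s: 11.37
tcp_pos: [0.5712, 0.044, 0.0622]
ee_rot: [[-0.228, -0.974, 0.0], [-0.974, 0.228, -0.001], [0.0, -0.0, -1.0]]
wrist_force: [0.3, -0.7, -1.1]
gripper_width: 0.174
gripper_force: 30.0
```

```bash
python3 - <<'E'
from h import *
import pickle
s=sense();p=s['tcp_pos'];R=s['ee_rot'];print(p,s['wrist_force'],s['moment'])
print(go([*hw([0,.201,0])[:2],.0624],-103.1))
S=cam('scene');pickle.dump(S,open('s8.pkl','wb'))
# where the tip is in housing frame
t=p+R@[.119,0,-.019]; c,sn=np.cos(HY),np.sin(HY); d=t[:2]-H; print('tip housing',c*d[0]+sn*d[1],-sn*d[0]+c*d[1],t[2])
E
```

```text
[0.57119004 0.04396739 0.06218145] [ 0.28090137 -0.66796653 -1.07814924] [ 0.08617104 -0.05795844  0.02627338]
[-0.    -0.    -0.002  0.054 -0.03  -0.022]
tip housing -0.0005198444051090177 0.08255345084647026 0.08123409460926212
```

Inserted about 11 mm with only ~1 N. Next I lever the cover up along its arc.

Emit:
arm_command(deltas=[[0,0,0,0.05,0,-0.5,1],[0,0,0,0.15,0,-1.5,1],[0,0,0,0.5,0,-3.0,1],[0,0,0,0.9,0,-4.4,1],[0,0,0,1.4,0,-5.7,1],[0,0,0,2.1,0,-6.9,1],[0,0,0,2.8,0,-8.0,1],[0,0,0,2.8,0,-8.0,1]])

```text
time_s: 12.08
tcp_pos: [0.5663, 0.0169, 0.1455]
ee_rot: [[-0.228, -0.974, 0.006], [-0.974, 0.228, 0.0], [-0.002, -0.005, -1.0]]
wrist_force: [-0.4, 1.8, -1.7]
gripper_width: 0.18
gripper_force: 30.0
```

```bash
cat >> h.py <<'E'
def tiph(s):
    t=s['tcp_pos']+s['ee_rot']@[.119,0,-.019]; c,sn=np.cos(HY),np.sin(HY); d=t[:2]-H; return np.round([c*d[0]+sn*d[1],-sn*d[0]+c*d[1],t[2]],4)
E
python3 - <<'E'
from h import *
s=sense();print(s['tcp_pos'],s['wrist_force'],s['moment'],s['gripper_width'],'tip',tiph(s))
c=cam('wrist');Rc=cv2.Rodrigues(c['r'])[0];o=-Rc.T@c['t'].ravel();print('cam in tool',s['ee_rot'].T@(o-s['tcp_pos']))
S=cam('scene');im=S['img']
# estimate cover angle: project lip corners for angles, compare with image edges
g=cv2.cvtColor(im,cv2.COLOR_BGR2GRAY).astype(float)
for a in(0,20,25,30,35,40):
    t=np.radians(a);f=lambda r,n:(-.08+r*np.cos(t)-n*np.sin(t),.085+r*np.sin(t)+n*np.cos(t))
    print(a,proj(S,[hw([x,*f(.174,.006)]) for x in(-.08,.08)]).round(0).tolist())
cv2.imwrite('pics/s9.png',cv2.resize(im[150:345,195:395],(800,780)))
E
```

```text
[0.56629636 0.01693904 0.1454713 ] [-0.41850446  1.84052622 -1.7348663 ] [ 0.39687253 -0.06337899 -0.01238273] 0.1801116791550521 tip [0.0008 0.0551 0.1643]
cam in tool [ 7.40547123e-02 -5.94139512e-06 -1.81595781e-01]
0 [[270.0, 230.0], [323.0, 270.0]]
20 [[264.0, 212.0], [320.0, 253.0]]
25 [[262.0, 208.0], [318.0, 249.0]]
30 [[259.0, 205.0], [316.0, 246.0]]
35 [[255.0, 202.0], [313.0, 243.0]]
40 [[251.0, 199.0], [309.0, 241.0]]
```

Emit:
arm_command(deltas=[[0,0,0,0.9,0,-1.05,1],[0,0,0,1.8,0,-2.0,1],[0,0,0,2.8,0,-2.9,1],[0,0,0,3.8,0,-3.7,1],[0,0,0,4.9,0,-4.4,1],[0,0,0,6.1,0,-5.1,1],[0,0,0,7.3,0,-5.6,1],[0,0,0,8.5,0,-6.0,1]])

```text
time_s: 12.85
tcp_pos: [0.5453, -0.0669, 0.2031]
ee_rot: [[-0.228, -0.974, 0.001], [-0.974, 0.228, -0.001], [0.0, -0.001, -1.0]]
wrist_force: [0.5, 2.2, -0.6]
gripper_width: 0.182
gripper_force: 30.0
```

```bash
python3 - <<'E'
from h import *
s=sense();print(s['tcp_pos'],s['wrist_force'],s['moment'],s['gripper_width'],'tip',tiph(s),s['joints'])
E
```

```text
[ 0.54533209 -0.06690061  0.20313236] [ 0.4633708   2.20627415 -0.62036946] [ 0.3381042  -0.19184086  0.03677485] 0.181719877792354 tip [-0.0006 -0.0313  0.2222] [ 9.94394503e+00  1.47078768e+01 -1.04520585e+01  5.19081508e-02
 -6.47834454e+01 -2.31617354e+01]
```

Emit:
arm_command(deltas=[[0,0,0,1.25,0,-0.25,1],[0,0,0,2.5,0,-0.4,1],[0,0,0,3.7,0,-0.5,1],[0,0,0,5.0,0,-0.5,1],[0,0,0,6.2,0,-0.3,1],[0,0,0,7.4,0,0,1],[0,0,0,8.6,0,0.2,1],[0,0,0,9.9,0,0.3,1]])

```text
time_s: 13.52
tcp_pos: [0.5222, -0.1629, 0.1984]
ee_rot: [[-0.228, -0.974, -0.001], [-0.974, 0.228, -0.0], [0.001, 0.001, -1.0]]
wrist_force: [-0.0, 0.0, -0.4]
gripper_width: 0.178
gripper_force: 30.0
```

```bash
python3 - <<'E'
from h import *
s=sense();print(s['tcp_pos'],s['wrist_force'],s['moment'],'tip',tiph(s))
T=cam('top');S=cam('scene');cv2.imwrite('pics/t10.png',T['img']);cv2.imwrite('pics/s10.png',S['img'])
E
```

```text
[ 0.52223828 -0.16287846  0.19837213] [-0.0496026   0.02261458 -0.39628775] [ 0.1032847  -0.01428452 -0.01326021] tip [-0.0012 -0.13    0.2174]
```

```bash
python3 - <<'E'
from h import *
print(go([.5184,.2074,.14],-93.1))
E
```

```text
[ 1.0000e-03 -1.0000e-03 -1.7800e-01 -3.6029e+01  8.8830e+00  5.8290e+00]
```

Emit:
arm_command(deltas=[[0,0,0,-2,0,0,1],[0,0,0,-6,0.5,0,1],[0,0,-0.03,-10,2,0,1],[0,0,-0.06,-14,3.5,0,1],[0,0,-0.1,-18,5,0,1],[0,0,-0.14,-22,6.5,1,1],[0,0,-0.178,-26,8,2,1],[0,0,-0.178,-30,8.9,3,1]])

```text
time_s: 14.28
tcp_pos: [0.5039, 0.1448, 0.1712]
ee_rot: [[-0.05, -0.999, 0.001], [-0.999, 0.05, 0.0], [-0.0, -0.001, -1.0]]
wrist_force: [1.0, -0.8, -0.7]
gripper_width: 0.18
gripper_force: 30.0
```

```bash
python3 - <<'E'
from h import *
s=sense();print(s['tcp_pos'])
S=cam('scene');T=cam('top')
for a in(0,2.8):
    f=lambda r,n:(-.08+r*np.cos(a)-n*np.sin(a),.085+r*np.sin(a)+n*np.cos(a))
    P=[hw([x,*f(.174,0)]) for x in(-.08,.08)];print(a,proj(S,P).round().tolist(),proj(T,P).round().tolist())
cv2.imwrite('pics/v11.png',np.hstack([S['img'][130:390,120:420],T['img'][80:340,240:520]]))
E
```

```text
[0.50387884 0.14475297 0.17123732]
0 [[270.0, 232.0], [323.0, 272.0]] [[305.0, 205.0], [316.0, 149.0]]
2.8 [[119.0, 300.0], [169.0, 363.0]] [[434.0, 229.0], [443.0, 169.0]]
```

View pics/v11.png

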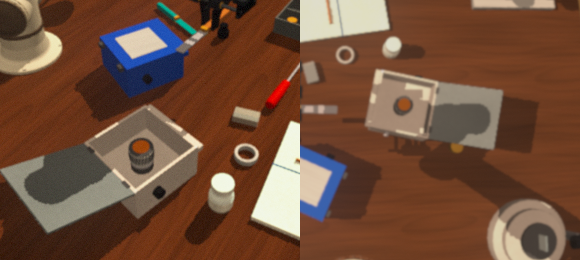

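The cover lies fully open: its lip corners are at scene (120,302) and (169,362), matching the 2.8 rad prediction, and the collar is visible inside. That was my tenth picture; from here I work by numbers. Next I lay the blade back.

```bash
python3 - <<'E'
from h import *
print(go([.5184,.2074,.08],-93.1),go([.5184,.2074,-.0095],-93.1))
E
```

```text
[ 1.000e-03 -1.000e-03  9.000e-03 -6.067e+00 -1.170e+00  8.941e+00] [ 1.0000e-03 -1.0000e-03  9.0000e-03 -6.0730e+00 -1.1800e+00  1.7891e+01]
```

Emit:
arm_command(deltas=[[0,0,0,-3,-0.6,1,1],[0,0,0,-5,-1,3,1],[0,0,0,-6,-1.2,5,1],[0,0,0,-6,-1.2,7,1],[0,0,0,-6,-1.2,9,1],[0,0,0,-6,-1.2,9,1],[0,0,0,-6,-1.2,9,1],[0,0,0,-6,-1.2,9,1]])

```text
time_s: 15.05
tcp_pos: [0.521, 0.2023, 0.0822]
ee_rot: [[-0.052, -0.999, 0.002], [-0.999, 0.052, 0.0], [-0.0, -0.002, -1.0]]
wrist_force: [-0.5, -0.3, -0.3]
gripper_width: 0.178
gripper_force: 30.0
```

```bash
python3 - <<'E'
from h import *
print(sense()['tcp_pos'],go([.5184,.2074,-.0095],-93.1))
E
```

```text
[0.52097404 0.20226849 0.08216981] [-2.000e-03  0.000e+00  2.000e-03 -4.960e-01  3.040e-01  9.166e+00]
```

Emit:
arm_command(deltas=[[0,0,0,-0.5,0.3,2,1],[0,0,0,-0.5,0.3,4,1],[0,0,0,-0.5,0.3,6,1],[0,0,0,-0.5,0.3,7.5,1],[0,0,0,-0.5,0.3,8.4,1],[0,0,0,-0.5,0.3,8.8,1],[0,0,0,-0.5,0.3,9.0,1],[0,0,0,-0.5,0.3,9.1,1]])

```text
time_s: 15.72
tcp_pos: [0.5181, 0.2076, -0.0091]
ee_rot: [[-0.052, -0.999, 0.002], [-0.999, 0.052, 0.001], [-0.001, -0.002, -1.0]]
wrist_force: [-0.5, -0.3, -0.1]
gripper_width: 0.177
gripper_force: 30.0
```

Emit:
arm_command(deltas=[[0,0,0,0,0,0,1],[0,0,0,0,0,0,1]])

```text
time_s: 15.88
tcp_pos: [0.5179, 0.2076, -0.0091]
ee_rot: [[-0.052, -0.999, 0.002], [-0.999, 0.052, 0.001], [-0.001, -0.002, -1.0]]
wrist_force: [0.9, 1.1, -0.5]
gripper_width: 0.179
gripper_force: 30.0
```

Emit:
arm_command(deltas=[[0,0,0,0,0,0.06,1],[0,0,0,0,0,0.08,1],[0,0,0,0,0,0.08,0],[0,0,0,0,0,0.08,0],[0,0,0,0,0,0.08,0],[0,0,0,0,0,0.08,0],[0,0,0,0,0,0.08,0],[0,0,0,0,0,0.08,0]])

```text
time_s: 16.55
tcp_pos: [0.5172, 0.2072, -0.0109]
ee_rot: [[-0.052, -0.999, 0.0], [-0.999, 0.052, -0.001], [0.001, -0.0, -1.0]]
wrist_force: [0.1, -0.1, 0.2]
gripper_width: 0.48
gripper_force: 0.0
```

Emit:
arm_command(deltas=[[0,0,0,0,0,0,-0.8],[0,0,0,0,0,-1,-0.8],[0,0,0,0,0,-3,-0.8],[0,0,0,0,0,-6,-0.8],[0,0,0,0,0,-10,-0.8],[0,0,0,0,0,-14,-0.8],[0,0,0,0,0,-16,-0.8],[0,0,0,0,0,-16,-0.8]])

```text
time_s: 17.22
tcp_pos: [0.5204, 0.2091, 0.1563]
ee_rot: [[-0.051, -0.999, 0.012], [-0.999, 0.051, 0.006], [-0.007, -0.011, -1.0]]
wrist_force: [1.0, 0.5, -0.2]
gripper_width: 0.888
gripper_force: 0.0
```

```bash
python3 - <<'E'
from h import *
s=sense();print(s['tcp_pos'],s['joints'],s['gripper_width'])
T=cam('top');im=T['img'].astype(int)
# blade orange handle + tip pixels in region (rows 180-210, cols 180-265)
sub=im[180:210,180:262];m=(sub[:,:,2]>170);ys,xs=np.where(m);print('bright',xs.min()+180,xs.max()+180,ys.mean()+180)
# amber glass centroid
hsv=cv2.cvtColor(T['img'],cv2.COLOR_BGR2HSV);r=T['img'][150:225,310:372].astype(int)
am=(r[:,:,2]>r[:,:,0]*1.9)&(r[:,:,2]>90);n,l,st,ce=cv2.connectedComponentsWithStats(am.astype(np.uint8))
for i in range(1,n):
    if st[i,4]>20: q=ce[i]+[310,150];print('amber',st[i],q,ray(T,*q,.078))
print('expected',proj(T,[[*H,.078]]))
for z in(.15,.078-.042): print(go([*H,z],-103.1), go([*H,z],-13.1))
E
```

```text
[0.52041755 0.20908196 0.15627137] [ 38.52436016  17.72021351 -13.42733572   0.15950454 -58.1094418
 -41.52473799] 0.8879457775881625
bright 191 256 193.83612040133778
amber [ 0  0  5 21 62] [311.20967742 157.67741935] [ 0.60142085 -0.06519045  0.078     ]
amber [ 21   0  41   9 197] [356.93908629 152.5177665 ] [ 0.61301742 -0.19251529  0.078     ]
amber [ 28  28  13  13 137] [343.81021898 184.15328467] [ 0.52543141 -0.15168315  0.078     ]
amber [31 68 19  7 90] [349.48888889 221.31111111] [ 0.42328077 -0.16260531  0.078     ]
expected [[344.06423667 184.01353236]]
[-6.0000e-03  5.0000e-03  1.7700e-01  3.5984e+01 -2.5790e+00  1.6600e-01] [-8.0000e-03 -1.0000e-03 -1.3940e+00  3.5984e+01 -2.5790e+00  1.6600e-01]
[-6.0000e-03  5.0000e-03  1.7700e-01  3.6034e+01 -2.5080e+00  1.1566e+01] [-8.0000e-03 -1.0000e-03 -1.3940e+00  3.6034e+01 -2.5080e+00  1.1566e+01]
```

Emit:
arm_command(deltas=[[-0.003,0.002,0.04,4,-0.3,0,-0.8],[-0.006,0.005,0.08,8,-0.6,0,-0.8],[-0.006,0.005,0.12,12,-0.9,0,-0.8],[-0.006,0.005,0.177,16,-1.2,0,-0.8],[-0.006,0.005,0.177,20,-1.5,0,-0.8],[-0.006,0.005,0.177,24,-1.8,0,-0.8],[-0.006,0.005,0.177,28,-2.1,0,-0.8],[-0.006,0.005,0.177,30,-2.3,0,-0.8]])

```text
time_s: 17.93
tcp_pos: [0.5229, -0.097, 0.1482]
ee_rot: [[-0.23, -0.973, -0.01], [-0.973, 0.23, -0.005], [0.007, 0.008, -1.0]]
wrist_force: [-0.2, 0.1, 0.0]
gripper_width: 0.902
gripper_force: 0.0
```

```bash
python3 - <<'E'
from h import *
print(sense()['tcp_pos'],go([.5255,-.152,.12],-103.1))
E
```

```text
[ 0.5228595  -0.09695279  0.14815264] [ 8.000e-03 -7.000e-03 -3.000e-03  5.277e+00 -1.546e+00  2.840e+00]
```

Emit:
arm_command(deltas=[[0,0,0,2.5,-0.8,0,-0.8],[0,0,0,4.5,-1.5,0,-0.8],[0,0,0,5.2,-1.5,1,-0.8],[0,0,0,5.2,-1.5,2.5,-0.8],[0,0,0,5.2,-1.5,2.8,-0.8],[0,0,0,5.2,-1.5,2.8,-0.8],[0,0,0,5.2,-1.5,2.8,-0.8],[0,0,0,5.2,-1.5,2.8,-0.8]])

```text
time_s: 18.6
tcp_pos: [0.5276, -0.1471, 0.1219]
ee_rot: [[-0.226, -0.974, -0.006], [-0.974, 0.226, -0.005], [0.006, 0.004, -1.0]]
wrist_force: [0.4, -0.6, -0.7]
gripper_width: 0.901
gripper_force: 0.0
```

```bash
python3 - <<'E'
from h import *
s=sense();print(s['tcp_pos'],s['joints'],go([.5255,-.152,.040],-103.1))
S=cam('scene');p=s['tcp_pos'];R=s['ee_rot'];print(s['wrist_force'])
E
```

```text
[ 0.52757256 -0.14713674  0.12193223] [  1.54357503  19.0253633  -17.11962089   0.32584047 -54.18779352
 -14.7875724 ] [ 4.000e-03 -6.000e-03  1.000e-03  4.720e-01  5.600e-02  8.196e+00]
[ 0.43820525 -0.58447995 -0.65738409]
```

Emit:
arm_command(deltas=[[0.004,-0.006,0,0.3,0.05,1,-0.8],[0.004,-0.006,0,0.47,0.05,2,-0.8],[0.004,-0.006,0,0.47,0.05,3.5,-0.8],[0.004,-0.006,0,0.47,0.05,5,-0.8],[0.004,-0.006,0,0.47,0.05,6.5,-0.8],[0.004,-0.006,0,0.47,0.05,7.6,-0.8],[0.004,-0.006,0,0.47,0.05,8.2,-0.8],[0.004,-0.006,0,0.47,0.05,8.2,-0.8]])

```text
time_s: 19.32
tcp_pos: [0.5241, -0.1524, 0.0381]
ee_rot: [[-0.227, -0.974, -0.004], [-0.974, 0.227, 0.0], [0.001, 0.004, -1.0]]
wrist_force: [0.2, -0.1, -1.1]
gripper_width: 0.898
gripper_force: 0.0
```

```bash
python3 - <<'E'
from h import *
s=sense();print(s['tcp_pos'],s['wrist_force'],go([.5255,-.152,.040],-103.1))
E
```

```text
[ 0.52406993 -0.15236193  0.03810863] [ 0.20836023 -0.0873882  -1.08403351] [ 0.004 -0.001 -0.    -0.068 -0.13  -0.19 ]
```

Emit:
arm_command(deltas=[[0.004,0,0,-0.05,-0.12,-0.2,-0.8],[0.004,0,0,-0.05,-0.12,-0.2,1],[0.004,0,0,-0.05,-0.12,-0.2,1],[0.004,0,0,-0.05,-0.12,-0.2,1],[0.004,0,0,-0.05,-0.12,-0.2,1],[0.004,0,0,-0.05,-0.12,-0.2,1],[0.004,0,0,-0.05,-0.12,-0.2,1],[0.004,0,0,-0.05,-0.12,-0.2,1]])

```text
time_s: 19.98
tcp_pos: [0.5264, -0.1524, 0.0418]
ee_rot: [[-0.227, -0.974, 0.003], [-0.974, 0.227, -0.001], [-0.0, -0.003, -1.0]]
wrist_force: [-0.8, -0.8, 2.3]
gripper_width: 0.568
gripper_force: 30.0
```

Emit:
arm_command(deltas=[[0,0,0,0,0,0,1],[0,0,0,0,0,0,1],[0,0,0,0,0,0,1],[0,0,0,0,0,0,1],[0,0,0,0,0,0,1]])

```text
time_s: 20.4
tcp_pos: [0.5264, -0.1524, 0.0417]
ee_rot: [[-0.227, -0.974, 0.003], [-0.974, 0.227, -0.001], [-0.0, -0.003, -1.0]]
wrist_force: [-1.1, 0.1, 2.8]
gripper_width: 0.567
gripper_force: 30.0
```

Emit:
arm_command(deltas=[[0,0,0,0,0,0.1,1],[0,0,0,0,0,0.15,1],[0,0,0,0,0,0.2,1],[0,0,0,0,0,0.2,1]])

```text
time_s: 20.73
tcp_pos: [0.5265, -0.1524, 0.0414]
ee_rot: [[-0.226, -0.974, 0.003], [-0.974, 0.226, -0.001], [0.0, -0.003, -1.0]]
wrist_force: [-4.6, 1.5, 12.7]
gripper_width: 0.571
gripper_force: 30.0
```

Emit:
arm_command(deltas=[[0,0,0.05,0,0,0,1],[0,0,0.1,0,0,0,1],[0,0,0.15,0,0,0,1],[0,0,0.2,0,0,0,1],[0,0,0.25,0,0,0,1],[0,0,0.3,0,0,0,1],[0,0,0.35,0,0,0,1],[0,0,0.4,0,0,0,1]])

```text
time_s: 21.4
tcp_pos: [0.5265, -0.1533, 0.041]
ee_rot: [[-0.589, -0.808, 0.003], [-0.808, 0.589, -0.002], [-0.0, -0.004, -1.0]]
wrist_force: [-2.5, -2.6, 8.0]
gripper_width: 0.565
gripper_force: 30.0
```

```bash
python3 - <<'E'
from h import *
s=sense();x=s['ee_rot'][:,0];print(s['tcp_pos'],s['wrist_force'],s['moment'],np.degrees(np.arctan2(x[1],x[0])))
E
```

```text
[ 0.52652959 -0.15330424  0.04104472] [-2.54165507 -2.61978518  8.00147209] [-0.75166086  0.77326911  0.06721757] -126.11103682059378
```

Emit:
arm_command(deltas=[[0,0,0.05,0,0,0.05,1],[0,0,0.1,0,0,0.05,1],[0,0,0.15,0,0,0.05,1],[0,0,0.2,0,0,0.05,1],[0,0,0.25,0,0,0.05,1],[0,0,0.3,0,0,0.05,1],[0,0,0.35,0,0,0.05,1],[0,0,0.4,0,0,0.05,1]])

```text
time_s: 22.07
tcp_pos: [0.5253, -0.1525, 0.0383]
ee_rot: [[-0.857, -0.515, 0.0], [-0.515, 0.857, -0.001], [0.0, -0.001, -1.0]]
wrist_force: [-0.8, -0.1, -1.6]
gripper_width: 0.564
gripper_force: 30.0
```

Emit:
arm_command(deltas=[[0,0,0.05,0,0,0,1],[0,0,0.1,0,0,0,1],[0,0,0.15,0,0,0,1],[0,0,0.2,0,0,0,1],[0,0,0.25,0,0,0,1],[0,0,0.3,0,0,0,1],[0,0,0.35,0,0,0,1],[0,0,0.4,0,0,0,1]])

```text
time_s: 22.73
tcp_pos: [0.5272, -0.1524, 0.0389]
ee_rot: [[-0.99, -0.144, 0.004], [-0.144, 0.99, -0.002], [-0.004, -0.002, -1.0]]
wrist_force: [2.5, -0.8, -0.7]
gripper_width: 0.567
gripper_force: 30.0
```

```bash
python3 - <<'E'
from h import *
s=sense();x=s['ee_rot'][:,0];print(s['tcp_pos'],s['wrist_force'],s['moment'],np.degrees(np.arctan2(x[1],x[0])),s['joints'])
E
```

```text
[ 0.52719076 -0.15240615  0.03891997] [ 2.54104346 -0.76405291 -0.71888679] [-0.06804024 -0.57066544  1.15232135] -171.7149172252137 [  0.86549142  24.83110316 -22.46524614   0.14437608 -42.48521206
 -82.68691567]
```

The collar dropped onto the plate during the second turn (force went from +8 N to −1.6 N). The keys then blocked rotation, giving 1.15 N·m. I back off 5° to centre the play, then press down.

Emit:
arm_command(deltas=[[0,0,-0.04,0,0,0,1],[0,0,-0.08,0,0,0,1],[0,0,-0.09,0,0,0,1],[0,0,-0.09,0,0,0.1,1],[0,0,-0.09,0,0,0.2,1],[0,0,-0.09,0,0,0.3,1],[0,0,-0.09,0,0,0.4,1],[0,0,-0.09,0,0,0.4,1]])

```text
time_s: 23.4
tcp_pos: [0.5268, -0.1522, 0.0352]
ee_rot: [[-0.973, -0.23, 0.004], [-0.23, 0.973, -0.0], [-0.004, -0.001, -1.0]]
wrist_force: [0.8, 1.5, 3.0]
gripper_width: 0.573
gripper_force: 30.0
```

```bash
python3 - <<'E'
from h import *
s=sense();print(s['tcp_pos'],s['wrist_force'],s['moment'])
E
```

```text
[ 0.52682574 -0.15218982  0.03522485] [0.84020187 1.46708605 3.02310262] [ 0.66432376 -0.24842101  0.01990068]
```

Down 6 mm with 3 N, so the collar is exactly on the spring plate with the torque relieved. I push the remaining 9 mm plus some preload.

Emit:
arm_command(deltas=[[0,0,0,0,0,0.2,1],[0,0,0,0,0,0.4,1],[0,0,0,0,0,0.6,1],[0,0,0,0,0,0.8,1],[0,0,0,0,0,1.0,1],[0,0,0,0,0,1.2,1],[0,0,0,0,0,1.2,1],[0,0,0,0,0,1.2,1]])

```text
time_s: 24.07
tcp_pos: [0.5269, -0.1522, 0.0273]
ee_rot: [[-0.973, -0.231, 0.004], [-0.231, 0.973, -0.001], [-0.004, -0.002, -1.0]]
wrist_force: [-8.3, 7.5, 28.0]
gripper_width: 0.568
gripper_force: 30.0
```

Emit:
arm_command(deltas=[[0,0,0,0,0,0.1,1],[0,0,0,0,0,0.1,1],[0,0,0,0,0,0.1,1],[0,0,0,0,0,0.1,1]])

```text
time_s: 24.4
tcp_pos: [0.5269, -0.1522, 0.0272]
ee_rot: [[-0.973, -0.231, 0.005], [-0.231, 0.973, -0.002], [-0.004, -0.003, -1.0]]
wrist_force: [-9.9, 7.6, 34.2]
gripper_width: 0.567
gripper_force: 30.0
```

```bash
python3 - <<'E'
from h import *
s=sense();print(s['tcp_pos'],s['wrist_force'],s['moment'])
T=cam('top');r=T['img'][150:225,310:372].astype(int);cv2.imwrite('pics/t20.png',T['img'])
S=cam('scene');a=S['img'].astype(int)
print('exp top centre scene',proj(S,[[*H,.063],[*H,.078]]).round(1).tolist())
E
```

```text
[ 0.5269233  -0.15219559  0.02723711] [-9.89201285  7.59235869 34.18241984] [ 2.49869512  2.75526895 -0.01794614]
exp top centre scene [[261.2, 281.8], [260.9, 276.9]]
```

The stop is rigid at about 14.5 mm of travel, with some side load. I relieve the side load and see whether it sinks the last half millimetre.

Emit:
arm_command(deltas=[[0,0,0,0.06,0.07,-0.15,1],[0,0,0,0.12,0.14,-0.15,1],[0,0,0,0.12,0.14,-0.15,1],[0,0,0,0.12,0.14,-0.1,1],[0,0,0,0.12,0.14,-0.1,1],[0,0,0,0.12,0.14,-0.1,1]])

```text
time_s: 25.0
tcp_pos: [0.527, -0.1522, 0.0273]
ee_rot: [[-0.973, -0.231, 0.007], [-0.231, 0.973, -0.003], [-0.007, -0.004, -1.0]]
wrist_force: [-4.3, 1.1, 24.8]
gripper_width: 0.567
gripper_force: 30.0
```

```bash
python3 - <<'E'
from h import *
s=sense();print(s['tcp_pos'],s['wrist_force'],s['moment'],s['ee_rot'][2])
c=cam('wrist');cv2.imwrite('pics/w21.png',c['img']);p=s['tcp_pos'];R=s['ee_rot']
E
```

```text
[ 0.52698695 -0.15215043  0.02728716] [-4.34771639  1.1403402  24.80988365] [0.68584684 1.36925937 0.04335133] [-0.00670713 -0.00421103 -0.99996864]
```

Emit:
arm_command(deltas=[[0,0.006,0,0.05,0,0,1],[0,0.012,0,0.05,0,0,1],[0,0.012,0,0.05,0,0.05,1],[0,0.012,0,0.05,0,0.05,1],[0,0.012,0,0.05,0,0.05,1],[0,0.012,0,0.05,0,0.05,1]])

```text
time_s: 25.55
tcp_pos: [0.5267, -0.1522, 0.0273]
ee_rot: [[-0.973, -0.231, -0.004], [-0.231, 0.973, -0.005], [0.005, -0.004, -1.0]]
wrist_force: [-4.8, 2.7, 26.1]
gripper_width: 0.569
gripper_force: 30.0
```

```bash
python3 - <<'E'
from h import *
s=sense();print(s['tcp_pos'],s['wrist_force'],s['moment'],s['ee_rot'][2])
E
```

```text
[ 0.52668687 -0.1522445   0.02728273] [-4.79247644  2.68209184 26.13628937] [ 0.94268411  1.44947185 -0.00297298] [ 0.00481269 -0.0043884  -0.99997879]
```

```bash
python3 - <<'E'
from h import *
s=sense();p=s['tcp_pos'];R=s['ee_rot']
def amber(im,roi):
    x0,y0,x1,y1=roi;r=cv2.cvtColor(im[y0:y1,x0:x1],cv2.COLOR_BGR2HSV)
    m=((r[:,:,0]<22)&(r[:,:,1]>150)&(r[:,:,2]>60)).astype(np.uint8)
    n,l,st,ce=cv2.connectedComponentsWithStats(m)
    return [(st[i].tolist(),(ce[i]+[x0,y0]).round(1).tolist()) for i in range(1,n) if st[i,4]>15]
S=cam('scene');T=cam('top');c=cam('wrist')
print('scene',amber(S['img'],(235,255,290,305)))
S0=dict(S,img=cv2.imread('pics/v11.png'));print('before',amber(S0['img'],(115,125,170,175)),'(+120,+130)')
print('wrist',amber(c['img'],(220,170,350,330)))
ax=np.array([*H,0])
for z in(.060,.063,.066,.072,.078): print(z,proj(S,[ax+[0,0,z]]).round(1).tolist(),proj(c,[ax+[0,0,z]]).round(1).tolist())
E
```

```text
scene []
before [([17, 15, 18, 14, 195], [140.4, 146.3])] (+120,+130)
wrist [([30, 65, 66, 36, 1962], [282.6, 254.9]), ([0, 159, 34, 1, 34], [236.5, 329.0]), ([35, 159, 37, 1, 37], [273.0, 329.0]), ([75, 159, 34, 1, 34], [311.5, 329.0]), ([110, 159, 20, 1, 20], [339.5, 329.0])]
0.06 [[261.3, 282.8]] [[282.4, 263.6]]
0.063 [[261.2, 281.8]] [[282.4, 266.2]]
0.066 [[261.2, 280.8]] [[282.4, 268.8]]
0.072 [[261.0, 278.9]] [[282.3, 274.4]]
0.078 [[260.9, 276.9]] [[282.3, 280.4]]
```

```bash
python3 - <<'E'
from h import *
from scipy.optimize import least_squares
s=sense();p=s['tcp_pos'];R=s['ee_rot'];c=cam('wrist')
r=cv2.cvtColor(c['img'],cv2.COLOR_BGR2HSV);m=(r[:,:,0]<22)&(r[:,:,1]>150)&(r[:,:,2]>60)
for v in range(233,274,3):
    x=np.where(m[v,245:320])[0]+245; print(v,(x.min(),x.max(),len(x)) if len(x) else None,end=' ')
q=[]
for v in range(236,256):
    x=np.where(m[v,245:320])[0]+245
    if len(x): q+=[[x.min()-.5,v],[x.max()+.5,v]]
q=np.array(q,float)
def f(a):
    cx,cy,z,D=a
    W=np.array([ray(c,u,v,z) for u,v in q]); return 1000*(np.hypot(W[:,0]-cx,W[:,1]-cy)-D/2)
for z in(.063,.066,.072):
    g=least_squares(lambda a:f([a[0],a[1],z,a[2]]),[*H,.036]);print('\n',z,g.x.round(4),'rms mm',np.sqrt(np.mean(g.fun**2)))
print(p)
E
```

```text
233 None 236 (np.int64(272), np.int64(293), 22) 239 (np.int64(265), np.int64(300), 36) 242 (np.int64(261), np.int64(304), 44) 245 (np.int64(258), np.int64(307), 50) 248 (np.int64(255), np.int64(310), 56) 251 (np.int64(254), np.int64(312), 59) 254 (np.int64(252), np.int64(313), 62) 257 (np.int64(251), np.int64(314), 64) 260 (np.int64(250), np.int64(315), 66) 263 (np.int64(250), np.int64(315), 66) 266 (np.int64(250), np.int64(315), 66) 269 (np.int64(250), np.int64(315), 66) 272 None 
 0.063 [ 0.5252 -0.1524  0.0341] rms mm 0.09893948654908132

 0.066 [ 0.5238 -0.1528  0.0334] rms mm 0.09690929875006316

 0.072 [ 0.5209 -0.1534  0.032 ] rms mm 0.0928489231520123
[ 0.52673615 -0.15222936  0.02728184]
```

The fitted glass centre for z = 63 mm lies on the spigot axis. Together with the rigid stop and steady force, this shows the cell is fully home, so I hand in while holding.

```bash
python3 -c "
from h import *
s=sense();print(s['tcp_pos'],s['wrist_force'],s['gripper_force'],finish_job())"
```

```text
the job is handed in; nothing more can be done
[ 0.52671145 -0.15223789  0.02726276] [-5.27642736  1.37340781 26.69294531] 30.033505072351545 None
```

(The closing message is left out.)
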